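Run a ring gauge down a threaded stud and set its spring preload by turns

ROBOT

A 7-joint arm with a two-finger parallel gripper is mounted at the origin on a cart in front of the work surface, level with it; the furniture and walls round the work are solid. World frame = base frame: x ahead of the robot, y to its left, z up, the work surface at z = 0. Lengths are in m, angles in rad, forces in N, time in s.
With the tool pointing down it reaches from about 0.425 to 0.925 m from the base axis. Payload 6.8 kg.
Tool frame: the origin (TCP) lies at the very end of the fingers, on their centre line; the grasp point (between the pads) lies 19 mm behind it; z points along the fingers, y is the direction in which the jaws open and shut (so a half turn about z gives the same grasp; the last joint's range is limited). The gripper opens to 85 mm and grips with 20 to 120 N. Pads are 22 mm wide; open, the fingers measure 114 mm over their backs; the gripper's body (76 mm by 85 mm) begins 54 mm behind the grasp point. The pads swing forward as they close: fully open they stand 13 mm farther back than shut.
Start: joints at [-1.311, 0.477, 0.022, 1.555, -0.011, 1.109, -0.083], TCP at [0.243, 0.63, 0.231] pointing down, gripper open.
Joint ranges: [-2.96, 2.96], [-0.34, 2.1], [-1.41, 1.46], [0.24, 2.44], [-1.37, 4.51], [0.17, 1.92], [-2.96, 2.96]. Speed limits (rad/s): [2.39, 2.39, 3.14, 3.14, 3.14, 3.14, 3.14].

INTERFACE

Orientations are given as [roll, pitch, yaw] about the fixed x, y, z axes, in that order (R = Rz(yaw) Ry(pitch) Rx(roll)).
In Python, from bench import arm, imaging gives the robot as it stands.
- The arm moves only by the tool servo_tool, never from a script. Its argument "targets" is a list of rows, each a list of 5 numbers: the gripper's target within -1 to 1 (shut at 1, half-way at 0, fully open at -1), then the shift along the tool's x, y, z in mm, then the turn about the tool's z in rad. A call has 1 to 5 rows; each row shifts and turns the commanded pose from where the row before left it, along the tool's axes as they then stand; what a row does not reach is not made up. A row lasts 1/10 s, in which the tool goes at most 50 mm and 8.59 degrees, less where a joint would pass 70% of its speed; a pose out of reach is approached as far as the arm can. A call with a gripper value outside its range is refused whole. The fingers move at their own pace and stop on an object; the grip force is fixed at half the most. Time passes only in rows, so rows that do not move let the fingers close. It gives the time, the measured TCP pose, the force and the opening at its end, in the units of the state.
- arm.get_state(): the state, without advancing time (a new reading comes with each control period).
- imaging.snapshot(name): name is "side" or "top" or "wrist"; returns a dict with "pixels" (400x640x3 uint8, red, green, blue), "fx", "fy", "cx", "cy" (pixels), "D" ([k1, k2, p1, p2, k3] as OpenCV has them; the pictures are not rectified), "R" (3x3) and "t" (3): a world point X has camera coordinates R X + t. Camera axes: x right, y down, z forward; pixel columns grow to the right and rows downward; lengths in m; the calibration is good to about 2 mm. A picture is of the moment at which its call begins. There is no depth.
- arm.finish_job(): hands the job in, once; it reports no verdict.
The state is a dict: "time": time; "joint_pos": joint angles; "dq": joint speeds; "effort": joint torques, N m; "ee_pos": TCP position; "eef_rot": TCP orientation; "wrist_force": force on the tool from outside, world axes, zero at the start; "ft_torque": the same for the moment, N m; "width": finger opening in m.
Only numpy, scipy, OpenCV 4.12 (cv2) and the standard library are available. Lean on these libraries where they do the work, as an engineer would, in place of code of your own. Each camera call takes 0.05 s, during which the arm holds its last target. There are 200 camera calls.

TASK

Put the thick knurled ring gauge, pips up, over the threaded stud on the steel fixture and screw it down clockwise until you feel the resistance rise as it meets the spring-loaded collar; from there count one more quarter turn and let go, so that the thread holds the spring lightly compressed. Work gently - never drive the collar to the end of its spring or force the ring on the stud - and leave the other things on the bench where they are.

Things in the scene. Friction and masses are not known exactly. Their poses are not given: they have to be found in the camera images.
- ring_center (a point): centre (half-way up) of the ring gauge: thick knurled plain-metal ring (not the wide thin one nearby), 53 mm outside diameter, 28 mm high, bore 37 mm, 0.13 kg, lying flat on the bench; z axis up. Two round lugs 6.2 mm thick stick 5.7 mm into the bore, opposite each other along the point's x and -x axes, their centres 4 mm below this point; a small dark pip on the top face marks each lug.
- ring: the same ring gauge; origin at the centre of its underside, 14 mm below ring_center
- stud_top (a point): centre of the top of the fixed upright stud, 72 mm above the bench, z up. Core 23 mm, thread ribs 34 mm in diameter and 4 mm thick, slots 8 mm; two-start RIGHT-HAND thread, lead 24 mm: clockwise from above the ring goes down 24 mm a turn (3.8 mm a radian), with about 1.5 mm of axial play. The thread holds the ring where it is let go.
- thread_start (a point): upper end of one of the two thread ribs, in the middle of the rib, 8 mm below and 14.5 mm out from the stud's top, along the x axis of this point (the same as that of stud_top); the other rib ends opposite, along -x. The ring may be set down at any angle: its lugs land on the ribs as on ramps, and run in under the rib ends within half a turn clockwise.
- stud_axis (a point): point on the stud's axis 63 mm above the bench, axes as stud_top: here stands the ring's centre when it is set down with its lugs (both alike) 0.4 rad counter-clockwise, from above, of the rib ends (the x axis). This is the best start: turned clockwise from there, the lugs run in under the rib ends at once.
- fixture: fixed fixture: round dark steel base plate, 90 mm across and 8 mm thick, on the bench, carrying the stud; origin under the plate's centre, on the stud's axis; x and z axes as those of stud_top
- spring_seat: flat spring seat round the stud's foot, origin on the stud's axis 8 mm above the bench; carries a coil spring and on it an aluminium collar, 47 mm outside diameter, loose round the stud. The collar's top stands 30 to 41 mm above the bench, differently every time. It gives at 3.3 N, then 0.6 N more per mm, over 12 mm of travel; a quarter turn presses it 6 mm. The ring bears on it with its flat underside.
- adapter_2: black plug adapter lying on the bench, 32 x 64 x 26 mm; origin at the centre of its underside; leave alone
- tape_1: roll of black tape lying flat, 62 mm across, 19 mm high; origin at the centre of its underside; leave alone
Mind the look-alikes: they are no part of the job. Of the things that look like the ring, take the one that is farthest to the robot's right at the start.

How it is judged:
By the outcome, as a careful person would: the job done as asked, in the order asked, and still so for the second after the job is handed in, with the robot touching nothing.
It also fails if it takes over 70 s, if anything falls off the work surface, if the arm or the gripper's body presses on something with over 40 N, if the wrist force passes 120 N, or if a joint passes its speed limit or range.

## Working session

There is one attempt and no reset: what is moved stays moved. The work goes in short steps, Python scripts to look and compute and a tool call to move; the robot and the scene stay as the last step left them, time stands still between calls to the robot, and variables do not carry over. Pictures are saved under pics/ and viewed, about 8 in all and at most 12, crops included, and the job is handed in when it is done.

Besides the shell and the picture viewer there is one more tool, called by a JSON object that holds its "op" and its "data", one argument or row to a line. servo_tool: Moves the arm, as the interface text tells. Its arguments: {"type":"object","properties":{"targets":{"type":"array"}},"required":["targets"]}

```bash
ls; mkdir -p pics
cat > h.py <<'E'
import numpy as np, cv2
from bench import arm, imaging
def snap(n,f=None):
    s=imaging.snapshot(n)
    if f: cv2.imwrite('pics/'+f,np.ascontiguousarray(s['pixels'][:,:,::-1]))
    return s
def K(s): return np.array([[s['fx'],0,s['cx']],[0,s['fy'],s['cy']],[0,0,1.]])
def ray(s,uv):
    p=cv2.undistortPoints(np.array([[uv]],float),K(s),np.array(s['D'],float))[0,0]
    R=np.array(s['R']);t=np.array(s['t'])
    return -R.T@t, R.T@np.array([p[0],p[1],1.])
def onz(s,uv,z):
    c,d=ray(s,uv); return c+d*(z-c[2])/d[2]
def tri(l):
    A=np.zeros((3,3));b=np.zeros(3)
    for s,uv in l:
        c,d=ray(s,uv);d=d/np.linalg.norm(d);P=np.eye(3)-np.outer(d,d);A+=P;b+=P@c
    return np.linalg.solve(A,b)
def proj(s,X):
    R=np.array(s['R']);t=np.array(s['t'],float)
    return cv2.projectPoints(np.array(X,float).reshape(-1,1,3),cv2.Rodrigues(R)[0],t,K(s),np.array(s['D'],float))[0][:,0]
E
python3 - <<'E'
from h import *
a=snap('top','top0.png');b=snap('side','side0.png')
for s in(a,b):print(-np.array(s['R']).T@s['t'],np.array(s['R']).round(2).tolist())
print(arm.get_state())
E
```

```text
pics
[0.38406344 0.04577668 0.91695845] [[-0.0, -1.0, 0.02], [-0.99, 0.0, -0.15], [0.15, -0.02, -0.99]]
[ 0.48676055 -0.72882013  0.44698229] [[1.0, -0.04, 0.0], [-0.02, -0.45, -0.89], [0.04, 0.89, -0.45]]
{'time': 0.1, 'joint_pos': array([-1.31107139,  0.47772824,  0.02233968,  1.55631577, -0.01151025,
        1.10929679, -0.08313692]), 'dq': array([-0.00072571, -0.00227493, -0.00054884, -0.00309094,  0.00121075,
       -0.00171193,  0.0012632 ]), 'effort': array([ 4.96265639e-03, -5.97762644e+01,  1.61403481e+00, -2.81958050e+01,
        1.27886530e-02,  4.99566886e-03, -1.79397011e-05]), 'ee_pos': array([0.24253983, 0.62936784, 0.23043117]), 'eef_rot': array([-3.13997604e+00,  1.07144495e-04,  2.77374936e+00]), 'wrist_force': array([0.76288185, 0.38574613, 1.14942512]), 'ft_torque': array([-0.00855451, -0.03844097, -0.00574675]), 'width': 0.08527945341351548}
```

View pics/top0.png

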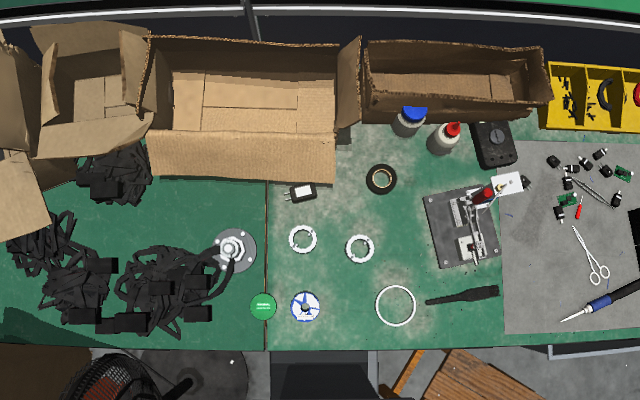

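View pics/side0.png

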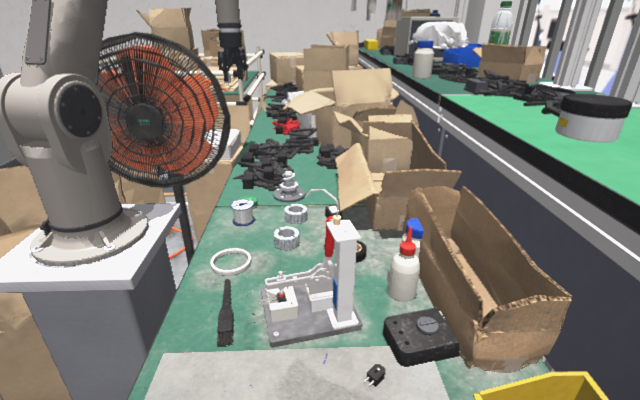

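Top view: the look-alikes are thick ring A at (302,238), thick ring B at (360,248) and a wide thin ring at (395,305). The stud fixture is at (235,250). B fits: it is thick, and of the two thick rings it is farther to the right (-y, larger column). I'll confirm with a crop.

Run:
```python
from h import *
a=snap('top');b=snap('side')
A=a['pixels'][215:285,200:400,::-1];B=b['pixels'][160:260,220:340,::-1]
A=cv2.resize(A,None,fx=4,fy=4,interpolation=cv2.INTER_CUBIC);B=cv2.resize(B,(384,320),interpolation=cv2.INTER_CUBIC)
c=np.zeros((600,800,3),np.uint8);c[:280]=A;c[280:,:384]=B
# ring mask in both
for n,s,box,bz in (('top',a,(335,225,385,272),0),('side',b,(268,222,305,252),0)):
    x0,y0,x1,y1=box;p=np.ascontiguousarray(s['pixels'][y0:y1,x0:x1]);h=cv2.cvtColor(p,cv2.COLOR_RGB2HSV)
    m=((h[...,1]<60)&(h[...,2]>60)).astype(np.uint8)
    cs,_=cv2.findContours(m,cv2.RETR_EXTERNAL,cv2.CHAIN_APPROX_NONE);k=max(cs,key=cv2.contourArea)
    e=cv2.fitEllipse(k);print(n,np.array(e[0])+[x0,y0],e[1:],cv2.boundingRect(k))
    if n=='top': 
        u=np.array(e[0])+[x0,y0]
        for z in(0,.014,.028):print(z,onz(s,u,z))
    else: v=np.array(e[0])+[x0,y0]
print('tri ring',tri([(a,u),(b,v)]))
print('ringA',onz(a,(302,238),.014),'stud',onz(a,(232,246),.07),'base',onz(a,(236,250),.008))
cv2.imwrite('pics/crop1.png',c)
```

```text
top [362.27754021 241.02022171] ((34.44709014892578, 43.82954406738281), 39.74519348144531) (7, 0, 42, 38)
0 [ 0.46075335 -0.05758078  0.        ]
0.014 [ 0.45958246 -0.05600273  0.014     ]
0.028 [ 0.45841157 -0.05442468  0.028     ]
side [288.16635704 235.70008659] ((31.36223602294922, 39.2138557434082), 114.69438934326172) (0, 0, 37, 30)
tri ring [ 0.45415522 -0.05557669  0.02170565]
ringA [0.46567689 0.06121944 0.014     ] stud [0.44593378 0.1877043  0.07      ] base [0.44266761 0.19008337 0.008     ]
```

View pics/crop1.png

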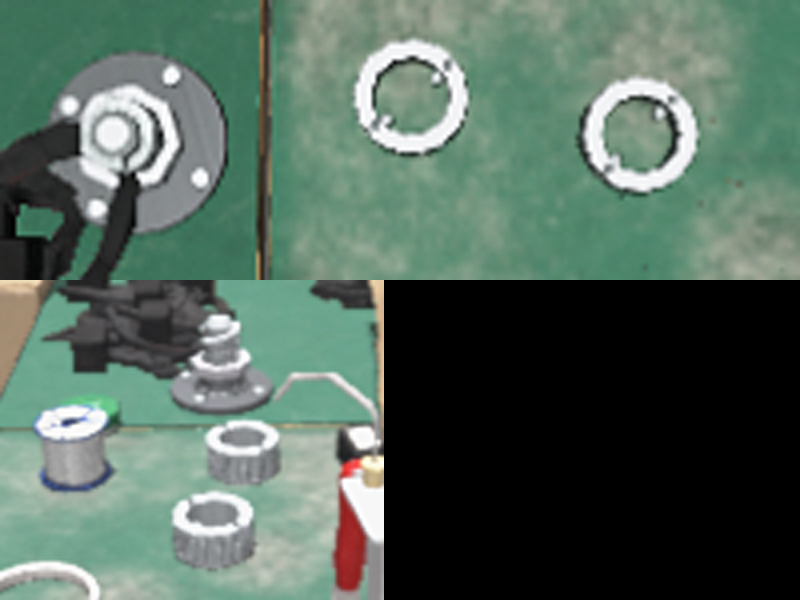

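Crop: B is at (360,248) in the top view. It is thick and knurled with pips at about (368,239) and (353,258), and it is the rightmost of the thick pair, so B is the target. Next I need the wrist camera geometry and refined positions for B and the stud.

```bash
cat >> h.py <<'E'
def tool(d,turn=0,n=1,st=None):
    st=st or arm.get_state();y=st['eef_rot'][2]
    R=np.array([[np.cos(y),np.sin(y),0],[np.sin(y),-np.cos(y),0],[0,0,-1]])
    print('total',(R.T@np.array(d)*1000).round(1),'per row',(R.T@np.array(d)*1000/n).round(1),turn/n)
E
python3 - <<'E'
from h import *
a=snap('top');b=snap('side');w=snap('wrist')
R=np.array(w['R']);c=-R.T@w['t'];st=arm.get_state();y=st['eef_rot'][2]
T=np.array([[np.cos(y),np.sin(y),0],[np.sin(y),-np.cos(y),0],[0,0,-1]])
print('cam in tool',T.T@(c-st['ee_pos']),'axes in tool\n',(R@T).round(3),w['fx'])
for z in (.028,0):print('ring top',onz(a,(360,248.3),z))
# side crop scale 3.2: ring top ellipse centre (213,510), stud top (220,322)
q=lambda x,yy:(220+x/3.2,160+(yy-280)/3.2)
print('ring tri',tri([(a,(360,248.3)),(b,q(213,513))]))
print('stud tri',tri([(a,(200+113/4,215+133/4)),(b,q(220,322))]))
p=tri([(a,(200+113/4,215+133/4)),(b,q(220,322))])
tool(p-st['ee_pos']+[0,0,0],n=12)
E
```

```text
cam in tool [ 0.06811664 -0.00066658 -0.14291569] axes in tool
 [[ 0.     1.     0.001]
 [-0.964  0.001 -0.266]
 [-0.266 -0.001  0.964]] 279.32828737387143
ring top [ 0.4444726  -0.04984323  0.028     ]
ring top [ 0.44637534 -0.05285502  0.        ]
ring tri [ 0.44525056 -0.05010841  0.02505359]
stud tri [0.44310619 0.19559295 0.06416699]
total [-343.2 -333.   166.9] per row [-28.6 -27.8  13.9] 0.0
```

{"op": "servo_tool", "data": {
  "targets": [
    [-1,-30,-29,2,0],
    [-1,-30,-29,2,0],
    [-1,-30,-29,2,0],
    [-1,-30,-29,2,0],
    [-1,-30,-29,2,0]
  ]
}}

```text
time: 0.85
ee_pos: [0.3311, 0.4391, 0.2214]
eef_rot: [3.141, 0.0, 2.774]
wrist_force: [1.1, 0.4, 0.0]
width: 0.0852
```

{"op": "servo_tool", "data": {
  "targets": [
    [-1,-30,-29,2,0],
    [-1,-30,-29,2,0],
    [-1,-30,-29,2,0],
    [-1,-30,-29,2,0],
    [-1,-30,-29,2,0]
  ]
}}

```text
time: 1.35
ee_pos: [0.4189, 0.2499, 0.2115]
eef_rot: [3.141, 0.0, 2.774]
wrist_force: [0.4, 0.2, 0.8]
width: 0.0849
```

{"op": "servo_tool", "data": {
  "targets": [
    [-1,-22,-22,0,0],
    [-1,-21,-21,0,0],
    [-1,0,0,0,0],
    [-1,0,0,0,0]
  ]
}}

```text
time: 1.75
ee_pos: [0.4432, 0.1955, 0.2115]
eef_rot: [3.141, 0.0, 2.772]
wrist_force: [0.2, 0.6, 0.7]
width: 0.0853
```

Run:
```python
from h import *
w=snap('wrist','w1.png');st=arm.get_state();print(st['ee_pos'],st['eef_rot'],st['joint_pos'],st['wrist_force'])
print(proj(w,[[.443,.1956,.064],[.443,.1956,.008]]))
cv2.imwrite('pics/w1b.png',cv2.resize(np.ascontiguousarray(w['pixels'][:,:,::-1])[50:400,140:500],None,fx=1.7,fy=1.7,interpolation=cv2.INTER_CUBIC))
```

```text
[0.44286721 0.19642185 0.21141252] [ 3.14104765e+00 -1.36835716e-04  2.77405870e+00] [-0.73182938  0.18344875  0.21049578  2.03280424 -0.0481438   0.9295187
  0.7072995 ] [-0.33228648  0.32623189 -0.38792534]
[[326.21983667 186.95957159]
 [326.10931805 176.84440709]]
```

View pics/w1b.png

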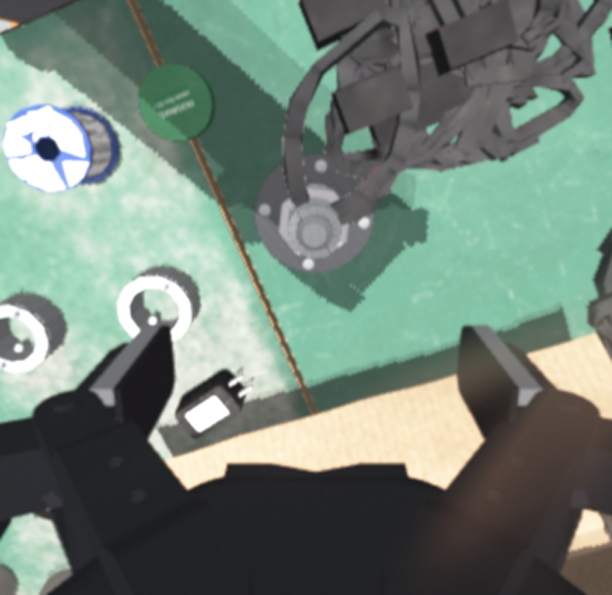

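Wrist view: the stud top is at (326,187), as predicted. Cables from the tangle overlie the plate near (319,171) and (346,171), so I'll check their height before reaching in there.

Run:
```python
from h import *
w=snap('wrist')
a=snap('top')
b=snap('side')
print(tri([(a,(231,259)),(w,(319.4,170.6))]),tri([(a,(219.5,247.5)),(w,(345.9,170.6))]))
W=w['pixels'][135:215,280:370,::-1].astype(float);W=np.clip(W*1.8,0,255).astype(np.uint8)
S=b['pixels'][160:210,240:340,::-1]
A=a['pixels'][225:275,200:260,::-1].copy()
c=np.zeros((600,800,3),np.uint8)
c[:360,:405]=cv2.resize(W,(405,360),interpolation=cv2.INTER_CUBIC)
c[:330,406:800]=cv2.resize(A,(394,330),interpolation=cv2.INTER_CUBIC)
c[362:600,:476]=cv2.resize(S,(476,238),interpolation=cv2.INTER_CUBIC)
cv2.imwrite('pics/c2.png',c)
```

```text
[0.4249668  0.1939781  0.04489709] [4.46795649e-01 2.23359039e-01 1.43930988e-04]
```

View pics/c2.png

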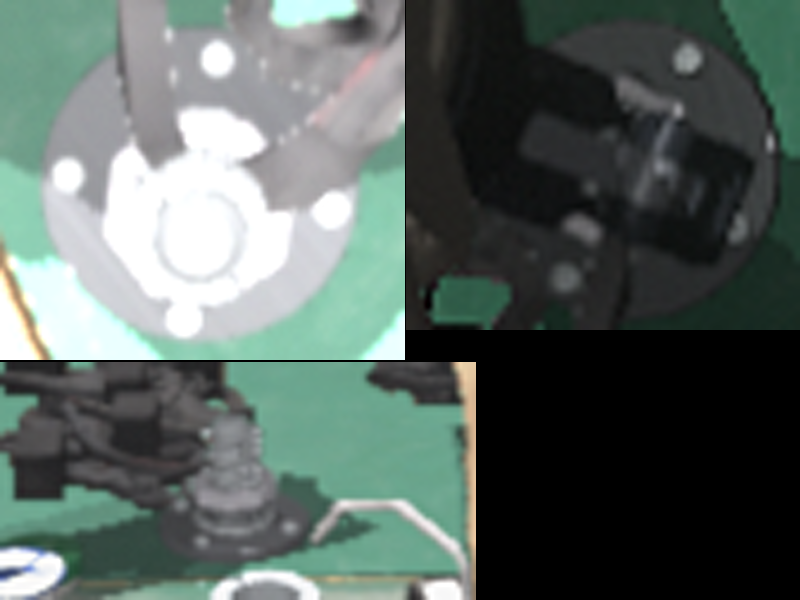

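Shadowed crops: the cable ends meet the collar's silhouette low down and never cover the stud, so I'll watch the forces there. Next, a contrast-stretched stud crop to find the rib ends.

Run:
```python
from h import *
i=cv2.imread('pics/w1.png')[158:218,295:367]
g=cv2.cvtColor(i,cv2.COLOR_BGR2GRAY).astype(float);print(np.percentile(g,[5,50,95]))
g=np.clip((g-70)*255/(g.max()-70),0,255).astype(np.uint8)
cv2.imwrite('pics/c3.png',cv2.resize(g,None,fx=10,fy=10,interpolation=cv2.INTER_CUBIC))
```

```text
[ 86. 117. 177.]
```

View pics/c3.png

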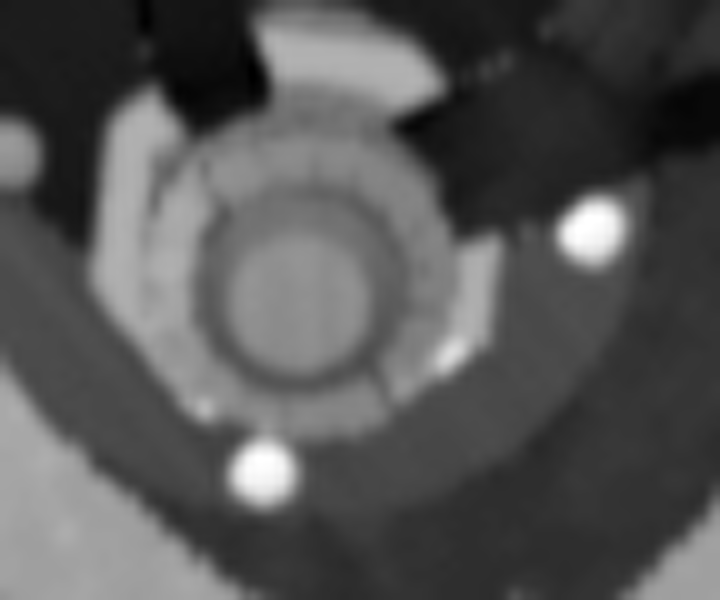

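{"op": "servo_tool", "data": {
  "targets": [
    [-1,-15,-38,0,0],
    [-1,-15,-38,0,0],
    [-1,-15,-38,0,0],
    [-1,-15,-38,0,0],
    [-1,-15,-38,0,0]
  ]
}}

```text
time: 2.45
ee_pos: [0.4446, -0.009, 0.2115]
eef_rot: [3.141, 0.0, 2.776]
wrist_force: [1.2, -0.4, 0.2]
width: 0.0854
```

{"op": "servo_tool", "data": {
  "targets": [
    [-1,-14,-40,0,0],
    [-1,0,0,15,-0.123],
    [-1,0,0,15,-0.123],
    [-1,0,0,15,-0.123],
    [-1,0,0,15,-0.123]
  ]
}}

```text
time: 2.95
ee_pos: [0.4436, -0.0499, 0.1508]
eef_rot: [3.141, 0.0, -3.011]
wrist_force: [-0.1, 0.6, 0.1]
width: 0.0855
```

{"op": "servo_tool", "data": {
  "targets": [
    [-1,0,0,0,-0.123],
    [-1,0,0,0,0],
    [-1,0,0,0,0]
  ]
}}

```text
time: 3.25
ee_pos: [0.4437, -0.0503, 0.1514]
eef_rot: [3.142, 0.0, -2.897]
wrist_force: [-0.4, -0.3, -0.5]
width: 0.0854
```

Run:
```python
from h import *
w=snap('wrist','w2.png');st=arm.get_state();print(st['ee_pos'],st['eef_rot'],st['joint_pos'])
q=proj(w,[[.4447,-.05,.028]])[0];print(q)
x,y=(q-[40,30]).astype(int)
cv2.imwrite('pics/c4.png',cv2.resize(np.ascontiguousarray(w['pixels'][y:y+60,x:x+80,::-1]),None,fx=10,fy=10,interpolation=cv2.INTER_CUBIC));print(x,y)
```

```text
[ 0.44375074 -0.05038992  0.15157239] [-3.14158894e+00  6.93864085e-04 -2.89655172e+00] [-0.3043635   0.20987806  0.31527808  2.17758894 -0.09359315  0.76570708
  1.88779097]
[325.69388086 194.04484769]
285 164
```

View pics/c4.png

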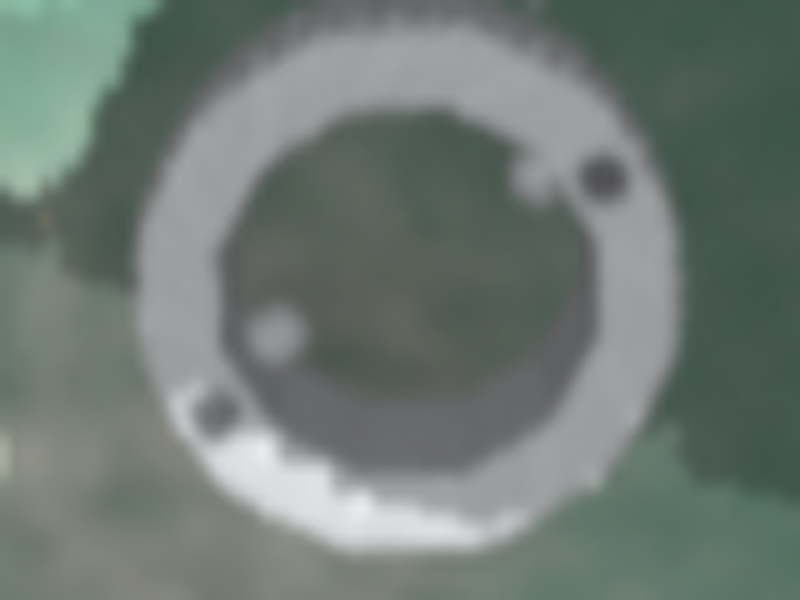

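The ring's top face is centred at crop (410,294), with pips at (604,177) and (216,410). I'll compute the grasp and the thread-end angle.

Run:
```python
from h import *
w=snap('wrist');a=snap('top')
f=lambda x,y:(285+(x+.5)/10-.5,164+(y+.5)/10-.5)
P=[onz(w,f(*p),.028) for p in((604,177),(216,410))];print(P,'lug',np.arctan2(*(P[0]-P[1])[1::-1]))
C=onz(w,f(410,294),.028);print('C',C,'h',tri([(w,f(410,294)),(a,(360,248.3))]))
st=arm.get_state();print('yaw',st['eef_rot'][2]%(2*np.pi));tool(C-st['ee_pos'])
# stud from w1 (pose 0.44287,0.19642,0.21141 yaw 2.77406): rebuild camera
y=2.77406;T=np.array([[np.cos(y),np.sin(y),0],[np.sin(y),-np.cos(y),0],[0,0,-1]])
ys=st['eef_rot'][2];T2=np.array([[np.cos(ys),np.sin(ys),0],[np.sin(ys),-np.cos(ys),0],[0,0,-1]])
s=dict(w);Rt=np.array(w['R'])@T2;c=T2.T@(-np.array(w['R']).T@w['t']-st['ee_pos'])
s['R']=Rt@T.T;s['t']=-s['R']@(np.array([.44287,.19642,.21141])+T@c)
g=lambda x,y:(295+(x+.5)/10-.5,158+(y+.5)/10-.5)
Q=[onz(s,g(*p),.066) for p in((387,392),(213,190))];print('rib',Q,(Q[0]+Q[1])/2,np.arctan2(*(Q[0]-Q[1])[1::-1]))
print('studtop',onz(s,g(299,301),.072),'tri',tri([(s,g(299,301)),(a,(200+113/4,215+133/4))]))
```

```text
[array([ 0.42776254, -0.03503627,  0.028     ]), array([ 0.46004038, -0.0663523 ,  0.028     ])] lug 2.3713175508658537
C [ 0.44376467 -0.05050167  0.028     ] h [ 0.44473651 -0.05026145  0.02410248]
yaw 3.387482449366622
total [-1.000e-01  0.000e+00  1.236e+02] per row [-1.000e-01  0.000e+00  1.236e+02] 0.0
rib [array([0.45504483, 0.20054815, 0.066     ]), array([0.42794607, 0.19126375, 0.066     ])] [0.44149545 0.19590595 0.066     ] 0.330079093594326
studtop [0.44102312 0.19590512 0.072     ] tri [0.4422301  0.19528631 0.06587762]
```

{"op": "servo_tool", "data": {
  "targets": [
    [-1,0,0,25,0.125],
    [-1,0,0,30,0.125],
    [-1,0,0,30,0],
    [-1,0,0,25,0],
    [-1,0,0,20,0]
  ]
}}

```text
time: 3.9
ee_pos: [0.4433, -0.0506, 0.0201]
eef_rot: [-3.141, -0.0, 3.138]
wrist_force: [-0.0, -0.6, 0.7]
width: 0.0852
```

{"op": "servo_tool", "data": {
  "targets": [
    [-1,0,0,12,0],
    [-1,0,0,7,0],
    [0.3,0,0,0,0],
    [1,0,0,0,0],
    [1,0,0,0,0]
  ]
}}

```text
time: 4.4
ee_pos: [0.4441, -0.0508, 0.0036]
eef_rot: [3.141, 0.001, 3.138]
wrist_force: [-1.5, 0.9, 6.2]
width: 0.0529
```

{"op": "servo_tool", "data": {
  "targets": [
    [1,0,0,0,0],
    [1,0,0,0,0],
    [1,0,0,0,0]
  ]
}}

```text
time: 4.7
ee_pos: [0.444, -0.0508, 0.0036]
eef_rot: [3.141, 0.002, 3.138]
wrist_force: [-2.1, -0.6, 6.1]
width: 0.0525
```

{"op": "servo_tool", "data": {
  "targets": [
    [1,0,0,-15,0],
    [1,0,0,-28,0],
    [1,0,0,-28,0],
    [1,0,0,-28,0],
    [1,0,0,-15,0]
  ]
}}

```text
time: 5.2
ee_pos: [0.4444, -0.0509, 0.119]
eef_rot: [3.141, 0.004, 3.138]
wrist_force: [0.6, 0.4, -0.9]
width: 0.0523
```

{"op": "servo_tool", "data": {
  "targets": [
    [1,1,30,0,0],
    [1,1,41,0,0],
    [1,1,41,0,0],
    [1,0,41,0,0],
    [1,0,41,0,0]
  ]
}}

```text
time: 5.7
ee_pos: [0.4408, 0.1449, 0.1172]
eef_rot: [3.141, 0.001, 3.138]
wrist_force: [0.5, -0.5, -1.7]
width: 0.0523
```

{"op": "servo_tool", "data": {
  "targets": [
    [1,0,35,0,0],
    [1,0,17.7,0,0],
    [1,0,0,0,-0.13],
    [1,0,0,0,-0.13],
    [1,0,0,0,-0.13]
  ]
}}

```text
time: 6.2
ee_pos: [0.441, 0.1962, 0.117]
eef_rot: [3.142, 0.001, -2.749]
wrist_force: [0.7, 0.2, -0.8]
width: 0.0525
```

{"op": "servo_tool", "data": {
  "targets": [
    [1,0,0,0,-0.14],
    [1,0,0,0,-0.14],
    [1,0,0,0,-0.14],
    [1,0,0,0,-0.14],
    [1,0,0,0,-0.14]
  ]
}}

```text
time: 6.7
ee_pos: [0.4412, 0.1958, 0.1171]
eef_rot: [-3.141, 0.001, -2.049]
wrist_force: [0.6, 0.3, -0.8]
width: 0.0527
```

{"op": "servo_tool", "data": {
  "targets": [
    [1,0,0,0,-0.14],
    [1,0,0,0,-0.14],
    [1,0,0,0,-0.13],
    [1,0,0,0,0],
    [1,0,0,0,0]
  ]
}}

```text
time: 7.2
ee_pos: [0.4412, 0.1957, 0.1168]
eef_rot: [-3.141, 0.0, -1.648]
wrist_force: [0.4, 0.5, -1.3]
width: 0.0528
```

Run:
```python
from h import *
w=snap('wrist','w3.png');b=snap('side','s3.png');a=snap('top');st=arm.get_state();print(st['ee_pos'],st['eef_rot'][2]%6.2832,st['joint_pos'],st['wrist_force'],st['width'])
e=st['ee_pos'];p=e+[0,0,.024];q=proj(w,[p])[0];print(q,'stud',proj(w,[[.4415,.1957,.072]]))
x,y=(q-[45,40]).astype(int);print(x,y)
c=np.zeros((600,800,3),np.uint8)
c[:356,:400]=cv2.resize(np.ascontiguousarray(w['pixels'][y:y+80,x:x+90,::-1]),(400,356),interpolation=cv2.INTER_CUBIC)
qs=proj(b,[p])[0];x,y=(qs-[40,35]).astype(int);print('side',x,y)
c[:400,400:]=cv2.resize(np.ascontiguousarray(b['pixels'][y:y+80,x:x+80,::-1]),(400,400),interpolation=cv2.INTER_CUBIC)
cv2.imwrite('pics/c5.png',c)
```

```text
[0.44109816 0.19590352 0.11651353] 4.636841544538671 [-0.49500988  0.32073242 -0.06181643  2.10762802  0.03001043  0.71369056
  2.48966636] [ 0.25160747  0.21448465 -0.68353922] 0.0524441163011615
[323.349278   268.75203641] stud [[323.59081557 219.5366484 ]]
278 228
side 246 111
```

View pics/c5.png

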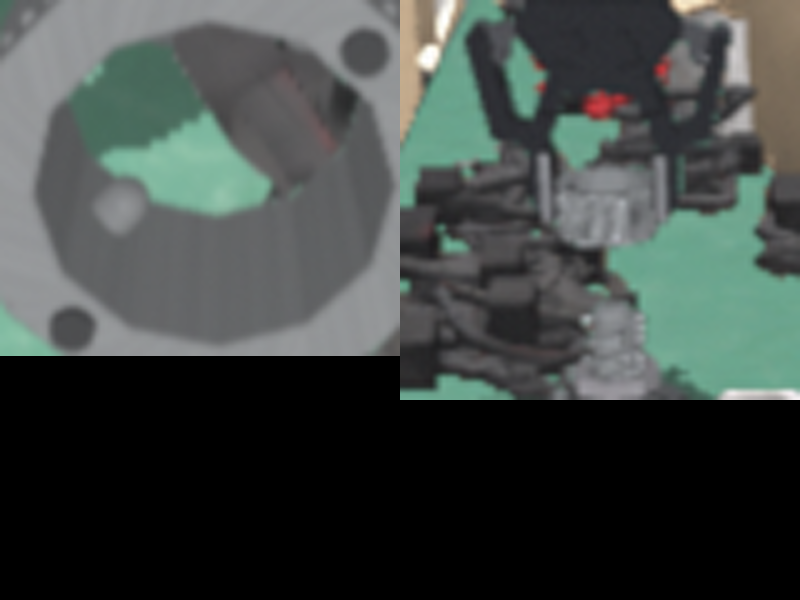

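The ring hangs above the stud with its pips on the intended diagonal. The wrist view puts it about 1.6 mm off the TCP along tool y, so I'll check ring-versus-stud alignment in the side view.

Run:
```python
from h import *
w=snap('wrist');b=snap('side');st=arm.get_state()
f=lambda x,y:(278+(x+.5)*90/400-.5,228+(y+.5)*80/356-.5)
P=[onz(w,f(*p),.1410) for p in((366,52),(72,328))];C=(P[0]+P[1])/2
print('ring wrist',C,C-st['ee_pos'],'lug',np.arctan2(*(P[0]-P[1])[1::-1]))
h=cv2.cvtColor(np.ascontiguousarray(b['pixels']),cv2.COLOR_RGB2HSV)
def ctr(u,v,y):
    c,d=ray(b,(u,v));return c+d*(y-c[1])/d[1]
for v in list(range(146,160,2))+list(range(172,184,2)):
    r=''.join('#' if (h[v,u,1]<40 and h[v,u,2]>88) else '.' for u in range(265,312));print(v,r)
print([ctr(u,v,.196).round(4).tolist() for u,v in((288,150),(288,176),(289,176))])
```

```text
ring wrist [0.43989941 0.19704016 0.141     ] [-0.00116203  0.00108071  0.02460317] lug -2.4082009042692403
146 #.......###..#####################.............
148 .........##.######################.............
150 .........##########################..#.########
152 ......#..##########################............
154 .........##########################............
156 ...........######################..............
158 .......###..###################................
172 ..............#############....................
174 .................#############.................
176 ..................############.................
178 ..................############.................
180 ..................###########..................
182 .................##############................
[[0.4442, 0.196, 0.1305], [0.4416, 0.196, 0.0556], [0.4444, 0.196, 0.0555]]
```

{"op": "servo_tool", "data": {
  "targets": [
    [1,0.5,-0.8,10,0],
    [1,0,0,10,0],
    [1,0,0,10,0],
    [1,0,0,6,0],
    [1,0,0,2,0]
  ]
}}

```text
time: 7.95
ee_pos: [0.4412, 0.195, 0.0771]
eef_rot: [3.14, -0.001, -1.644]
wrist_force: [-0.4, 1.0, -1.1]
width: 0.0522
```

{"op": "servo_tool", "data": {
  "targets": [
    [1,0,0,1,0],
    [1,0,0,1,0],
    [1,0,0,1,0],
    [1,0,0,1,0],
    [1,0,0,1,0]
  ]
}}

```text
time: 8.45
ee_pos: [0.442, 0.1954, 0.0734]
eef_rot: [-3.141, 0.0, -1.644]
wrist_force: [-0.1, -0.0, -0.7]
width: 0.0524
```

{"op": "servo_tool", "data": {
  "targets": [
    [1,0,0,1,0],
    [1,0,0,1,0],
    [1,0,0,1,0],
    [1,0,0,1,0],
    [1,0,0,1,0]
  ]
}}

```text
time: 8.95
ee_pos: [0.4418, 0.1953, 0.0682]
eef_rot: [3.142, 0.0, -1.644]
wrist_force: [0.2, -0.0, -0.2]
width: 0.0522
```

{"op": "servo_tool", "data": {
  "targets": [
    [1,0,0,1,0],
    [1,0,0,1,0],
    [1,0,0,1,0]
  ]
}}

```text
time: 9.25
ee_pos: [0.4419, 0.1954, 0.0653]
eef_rot: [-3.141, 0.0, -1.644]
wrist_force: [0.6, -0.6, 0.4]
width: 0.0524
```

{"op": "servo_tool", "data": {
  "targets": [
    [1,0,0,1,0],
    [1,0,0,1,0],
    [1,0,0,1,0]
  ]
}}

```text
time: 9.55
ee_pos: [0.4422, 0.1951, 0.0623]
eef_rot: [-3.141, -0.0, -1.645]
wrist_force: [0.9, -1.8, 0.1]
width: 0.0526
```

{"op": "servo_tool", "data": {
  "targets": [
    [1,0.2,0,1,0],
    [1,0,0,1,0],
    [1,0,0,1,0]
  ]
}}

```text
time: 9.85
ee_pos: [0.442, 0.1949, 0.0593]
eef_rot: [-3.141, -0.0, -1.645]
wrist_force: [2.2, -1.8, 1.0]
width: 0.0527
```

{"op": "servo_tool", "data": {
  "targets": [
    [1,0,0,1,0],
    [1,0,0,1,0],
    [1,0,0,0.5,0]
  ]
}}

```text
time: 10.15
ee_pos: [0.4419, 0.1949, 0.0567]
eef_rot: [-3.141, -0.0, -1.645]
wrist_force: [2.2, -2.6, 1.8]
width: 0.0527
```

{"op": "servo_tool", "data": {
  "targets": [
    [1,0,0,0.7,0],
    [1,0,0,0.7,0],
    [1,0,0,0,0]
  ]
}}

```text
time: 10.45
ee_pos: [0.4419, 0.1949, 0.0553]
eef_rot: [-3.141, -0.0, -1.645]
wrist_force: [3.1, -4.0, -0.1]
width: 0.0523
```

{"op": "servo_tool", "data": {
  "targets": [
    [1,0.4,-0.3,0.4,0],
    [1,0,0,0.5,0],
    [1,0,0,0,0]
  ]
}}

```text
time: 10.75
ee_pos: [0.4419, 0.1948, 0.0544]
eef_rot: [3.141, 0.0, -1.644]
wrist_force: [1.1, -2.3, 0.2]
width: 0.0526
```

{"op": "servo_tool", "data": {
  "targets": [
    [1,0,0,0.5,0],
    [1,0,0,0.5,0],
    [1,0,0,0,0]
  ]
}}

```text
time: 11.05
ee_pos: [0.442, 0.1948, 0.0534]
eef_rot: [3.141, 0.0, -1.644]
wrist_force: [2.2, -1.8, 0.1]
width: 0.0525
```

{"op": "servo_tool", "data": {
  "targets": [
    [1,0.2,-0.2,0.5,0.05],
    [1,0,0,0.4,0.1],
    [1,0,0,0.4,0.1],
    [1,0,0,0.4,0.1],
    [1,0,0,0,0]
  ]
}}

```text
time: 11.55
ee_pos: [0.4419, 0.1949, 0.0516]
eef_rot: [3.141, -0.0, -1.995]
wrist_force: [0.7, -1.0, -1.5]
width: 0.0525
```

{"op": "servo_tool", "data": {
  "targets": [
    [1,0,0,0.4,0.1],
    [1,0,0,0.4,0.1],
    [1,0,0,0.4,0.1],
    [1,0,0,0,0]
  ]
}}

```text
time: 11.95
ee_pos: [0.4417, 0.1949, 0.0504]
eef_rot: [3.141, -0.001, -2.292]
wrist_force: [-0.9, -0.7, -1.4]
width: 0.0527
```

```bash
python3 -c "
from h import *
st=arm.get_state();print(st)"
```

```text
{'time': 11.95, 'joint_pos': array([-0.63608992,  0.43791439,  0.11088394,  2.15365775, -0.08987203,
        0.55486339,  1.9610764 ]), 'dq': array([ 0.01273405, -0.00379241, -0.01673205, -0.00032188,  0.01925366,
        0.00337919,  0.07283079]), 'effort': array([ -0.43392403, -45.59420228,   2.51892954, -16.88480616,
        -0.23739299,  -0.07611148,  -0.8194376 ]), 'ee_pos': array([0.44169378, 0.19494859, 0.0503995 ]), 'eef_rot': array([ 3.14104332e+00, -5.28044604e-04, -2.29219465e+00]), 'wrist_force': array([-0.85879145, -0.72925211, -1.39756233]), 'ft_torque': array([-0.07395806, -0.05028639,  0.02136932]), 'width': 0.0526720596632803}
```

{"op": "servo_tool", "data": {
  "targets": [
    [1,0,0,0.46,0.12],
    [1,0,0,0.46,0.12],
    [1,0,0,0.46,0.12],
    [1,0,0,0.46,0.12],
    [1,0,0,0,0]
  ]
}}

```text
time: 12.45
ee_pos: [0.4417, 0.195, 0.0486]
eef_rot: [3.141, -0.001, -2.771]
wrist_force: [-0.4, 0.1, -1.8]
width: 0.0523
```

{"op": "servo_tool", "data": {
  "targets": [
    [1,0,0,0.46,0.12],
    [1,0,0,0.46,0.12],
    [1,0,0,0.46,0.12],
    [1,0,0,0.46,0.12],
    [1,0,0,0,0]
  ]
}}

```text
time: 12.95
ee_pos: [0.4419, 0.1948, 0.0467]
eef_rot: [-3.141, -0.001, 3.034]
wrist_force: [-0.7, -0.5, -1.5]
width: 0.0526
```

{"op": "servo_tool", "data": {
  "targets": [
    [1,0,0,0.46,0.12],
    [1,0,0,0.46,0.12],
    [1,0,0,0.46,0.12],
    [1,0,0,0,0]
  ]
}}

```text
time: 13.35
ee_pos: [0.442, 0.1947, 0.0454]
eef_rot: [-3.141, -0.0, 2.674]
wrist_force: [-0.0, -0.2, -1.4]
width: 0.0524
```

{"op": "servo_tool", "data": {
  "targets": [
    [1,0,0,0.46,0.12],
    [1,0,0,0.46,0.12],
    [1,0,0,0,0]
  ]
}}

```text
time: 13.65
ee_pos: [0.4421, 0.1946, 0.0445]
eef_rot: [-3.141, -0.0, 2.435]
wrist_force: [-0.7, -0.3, -1.1]
width: 0.0524
```

{"op": "servo_tool", "data": {
  "targets": [
    [1,0,0,0.46,0.12],
    [1,0,0,0.46,0.12],
    [1,0,0,0,0]
  ]
}}

```text
time: 13.95
ee_pos: [0.4421, 0.1945, 0.0436]
eef_rot: [-3.141, 0.0, 2.195]
wrist_force: [-0.0, 0.4, -0.9]
width: 0.0522
```

{"op": "servo_tool", "data": {
  "targets": [
    [1,0,0,0.46,0.12],
    [1,0,0,0.46,0.12],
    [1,0,0,0,0]
  ]
}}

```text
time: 14.25
ee_pos: [0.4421, 0.1945, 0.0426]
eef_rot: [-3.141, 0.0, 1.955]
wrist_force: [0.1, -0.4, -0.9]
width: 0.053
```

{"op": "servo_tool", "data": {
  "targets": [
    [1,0,0,0.46,0.12],
    [1,0,0,0.46,0.12],
    [1,0,0,0,0]
  ]
}}

```text
time: 14.55
ee_pos: [0.4421, 0.1944, 0.0417]
eef_rot: [-3.141, 0.001, 1.715]
wrist_force: [-0.2, -0.7, -1.7]
width: 0.0525
```

{"op": "servo_tool", "data": {
  "targets": [
    [1,0,0,0.46,0.12],
    [1,0,0,0.46,0.12],
    [1,0,0,0,0]
  ]
}}

```text
time: 14.85
ee_pos: [0.4421, 0.1945, 0.0408]
eef_rot: [-3.141, 0.001, 1.475]
wrist_force: [0.2, 0.4, -0.6]
width: 0.0522
```

{"op": "servo_tool", "data": {
  "targets": [
    [1,0,0,0.46,0.12],
    [1,0,0,0.46,0.12],
    [1,0,0,0,0]
  ]
}}

```text
time: 15.15
ee_pos: [0.4423, 0.1945, 0.0399]
eef_rot: [3.142, 0.001, 1.236]
wrist_force: [0.5, 1.1, -0.9]
width: 0.0521
```

{"op": "servo_tool", "data": {
  "targets": [
    [1,0,0,0.46,0.12],
    [1,0,0,0.46,0.12],
    [1,0,0,0,0]
  ]
}}

```text
time: 15.45
ee_pos: [0.4423, 0.1945, 0.039]
eef_rot: [3.141, 0.001, 0.995]
wrist_force: [0.4, 0.5, -0.8]
width: 0.0527
```

```bash
python3 -c "
from h import *
st=arm.get_state();print(st['joint_pos'],st['ft_torque'],st['wrist_force'])"
```

```text
[-1.21825804  0.65301728  0.88575878  2.19218132 -0.83874363  0.68404599
 -0.31052168] [ 0.1217205  -0.06573383  0.03683102] [ 0.37414425  0.48279094 -0.79800961]
```

{"op": "servo_tool", "data": {
  "targets": [
    [1,0,0,0.46,0.12],
    [1,0,0,0.46,0.12],
    [1,0,0,0,0]
  ]
}}

```text
time: 15.75
ee_pos: [0.4424, 0.1945, 0.0381]
eef_rot: [3.141, 0.0, 0.755]
wrist_force: [0.7, 0.8, -1.5]
width: 0.0523
```

{"op": "servo_tool", "data": {
  "targets": [
    [1,0,0,0.46,0.12],
    [1,0,0,0.46,0.12],
    [1,0,0,0,0]
  ]
}}

```text
time: 16.05
ee_pos: [0.4426, 0.1945, 0.0374]
eef_rot: [3.141, -0.0, 0.515]
wrist_force: [0.4, -0.0, 2.0]
width: 0.0522
```

```bash
python3 -c "
from h import *
st=arm.get_state();print(st['joint_pos'],st['ft_torque'],st['wrist_force'])"
```

```text
[-1.28277263  0.72619586  0.99470794  2.19562986 -0.95373578  0.75100045
 -0.68264525] [ 0.1550958  -0.00124265 -0.0748426 ] [ 0.36880236 -0.01819051  2.02608045]
```

Resistance rose from -1.5 to +2.0 N at yaw of about 0.6, which matches the collar's 3.3 N. A quarter turn from there puts the target yaw at about -0.97. I'll continue with checks.

{"op": "servo_tool", "data": {
  "targets": [
    [1,0,0,0.46,0.12],
    [1,0,0,0.46,0.12],
    [1,0,0,0,0]
  ]
}}

```text
time: 16.35
ee_pos: [0.4425, 0.1944, 0.0364]
eef_rot: [3.141, -0.0, 0.275]
wrist_force: [0.5, 0.9, 2.6]
width: 0.0524
```

{"op": "servo_tool", "data": {
  "targets": [
    [1,0,0,0.46,0.12],
    [1,0,0,0.46,0.12],
    [1,0,0,0,0]
  ]
}}

```text
time: 16.65
ee_pos: [0.4425, 0.1944, 0.0355]
eef_rot: [3.141, -0.0, 0.035]
wrist_force: [0.1, 0.6, 3.6]
width: 0.0525
```

```bash
python3 -c "
from h import *
st=arm.get_state();print(st['joint_pos'],st['ft_torque'],st['wrist_force'])"
```

```text
[-1.3333399   0.80755907  1.09170045  2.19859367 -1.05434862  0.82860538
 -1.07069241] [ 0.14928617 -0.08630742 -0.06404463] [0.13864811 0.62878167 3.60007036]
```

{"op": "servo_tool", "data": {
  "targets": [
    [1,0,0,0.48,0.125],
    [1,0,0,0.48,0.125],
    [1,0,0,0.48,0.125],
    [1,0,0,0,0]
  ]
}}

```text
time: 17.05
ee_pos: [0.4426, 0.1943, 0.034]
eef_rot: [3.141, -0.0, -0.34]
wrist_force: [-0.3, 0.1, 5.0]
width: 0.0527
```

{"op": "servo_tool", "data": {
  "targets": [
    [1,0,0,0.48,0.125],
    [1,0,0,0.48,0.125],
    [1,0,0,0.48,0.125],
    [1,0,0,0,0]
  ]
}}

```text
time: 17.45
ee_pos: [0.4425, 0.1943, 0.0326]
eef_rot: [3.141, -0.0, -0.716]
wrist_force: [-0.3, 0.6, 5.9]
width: 0.0529
```

{"op": "servo_tool", "data": {
  "targets": [
    [1,0,0,0.48,0.125],
    [1,0,0,0.48,0.125],
    [1,0,0,0,0],
    [1,0,0,0,0]
  ]
}}

```text
time: 17.85
ee_pos: [0.4424, 0.1942, 0.0317]
eef_rot: [3.141, 0.0, -0.962]
wrist_force: [0.0, 0.7, 6.2]
width: 0.0526
```

```bash
python3 -c "
from h import *
st=arm.get_state();print(st['joint_pos'],st['ft_torque'],st['wrist_force'],st['eef_rot'],st['ee_pos'])"
```

```text
[-1.396559    0.9781195   1.2498397   2.20278982 -1.21065654  0.99917895
 -1.93279925] [ 0.10580296  0.01736062 -0.05111311] [0.03643264 0.6522157  6.15482499] [ 3.14129824e+00  4.26249179e-05 -9.62479181e-01] [0.44235008 0.19423618 0.03174288]
```

{"op": "servo_tool", "data": {
  "targets": [
    [1,0,0,-0.4,0],
    [1,0,0,-0.3,0],
    [1,0,0,0,0]
  ]
}}

```text
time: 18.15
ee_pos: [0.4423, 0.1942, 0.0325]
eef_rot: [3.141, 0.0, -0.963]
wrist_force: [0.5, -1.3, 5.5]
width: 0.0523
```

{"op": "servo_tool", "data": {
  "targets": [
    [1,0,0,-0.3,0],
    [1,0,0,-0.2,0],
    [1,0,0,0,0]
  ]
}}

```text
time: 18.45
ee_pos: [0.4423, 0.1942, 0.0328]
eef_rot: [3.141, -0.0, -0.969]
wrist_force: [1.1, -0.9, 2.3]
width: 0.0524
```

{"op": "servo_tool", "data": {
  "targets": [
    [1,0,0,-0.1,0],
    [0,0,0,0,0],
    [-0.5,0,0,0,0],
    [-0.5,0,0,0,0],
    [-0.5,0,0,0,0]
  ]
}}

```text
time: 18.95
ee_pos: [0.4418, 0.1947, 0.0326]
eef_rot: [3.141, 0.001, -0.971]
wrist_force: [-0.1, 0.0, -1.1]
width: 0.064
```

{"op": "servo_tool", "data": {
  "targets": [
    [-0.5,0,0,0,0],
    [-0.5,0,0,0,0]
  ]
}}

```text
time: 19.15
ee_pos: [0.4421, 0.1946, 0.0328]
eef_rot: [3.141, 0.0, -0.971]
wrist_force: [-0.1, -0.8, -0.4]
width: 0.0643
```

Forces are near zero, so it is released cleanly. I'll lift straight up and look.

{"op": "servo_tool", "data": {
  "targets": [
    [-0.5,0,0,-8,0],
    [-0.5,0,0,-15,0],
    [-0.5,0,0,-25,0],
    [-0.5,0,0,-30,0],
    [-0.5,0,0,-30,0]
  ]
}}

```text
time: 19.65
ee_pos: [0.4421, 0.1939, 0.142]
eef_rot: [3.14, -0.002, -0.972]
wrist_force: [0.8, 1.7, -0.6]
width: 0.0643
```

{"op": "servo_tool", "data": {
  "targets": [
    [-0.5,0,0,-30,0],
    [-0.5,0,0,-20,0],
    [-0.5,0,0,0,0],
    [-0.5,0,0,0,0]
  ]
}}

```text
time: 20.05
ee_pos: [0.4419, 0.1948, 0.191]
eef_rot: [-3.141, 0.002, -0.971]
wrist_force: [-1.1, -0.2, -1.2]
width: 0.0639
```

Run:
```python
from h import *
w=snap('wrist','w6.png');b=snap('side','s6.png');st=arm.get_state();print(st['ee_pos'],st['wrist_force'],st['width'])
p=np.array([.442,.1945,.057]);q=proj(w,[p])[0];x,y=(q-[45,40]).astype(int);print(x,y)
c=np.zeros((400,800,3),np.uint8)
c[:356,:400]=cv2.resize(np.clip(np.ascontiguousarray(w['pixels'][y:y+80,x:x+90,::-1])*1.4,0,255).astype(np.uint8),(400,356),interpolation=cv2.INTER_CUBIC)
x,y=(proj(b,[p])[0]-[40,40]).astype(int);print('side',x,y)
c[:400,400:]=cv2.resize(np.ascontiguousarray(b['pixels'][y:y+80,x:x+80,::-1]),(400,400),interpolation=cv2.INTER_CUBIC)
cv2.imwrite('pics/c6.png',c)
```

```text
[0.44149843 0.19437523 0.19001959] [-0.07830962  0.64784133  0.47941207] 0.06418516292684502
279 148
side 248 135
```

View pics/c6.png

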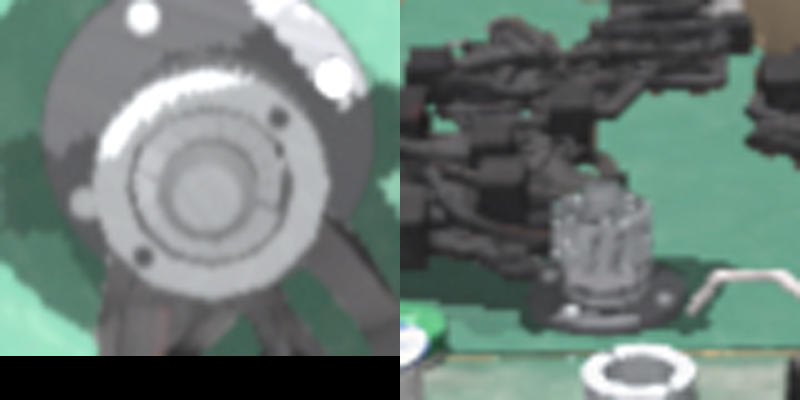

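The ring sits level on the stud with pips up, at crop (278,118) and (143,258). I'll check its angle and height for back-spin, then hand in.

Run:
```python
from h import *
w=snap('wrist');b=snap('side')
f=lambda x,y:(279+(x+.5)*90/400-.5,148+(y+.5)*80/356-.5)
P=[onz(w,f(*p),.057) for p in((278,118),(143,258))]
print((P[0]+P[1])/2,'lug',np.arctan2(*(P[0]-P[1])[1::-1])%np.pi,'expected',(-.770-.97-3.138)%np.pi, 'sep',np.linalg.norm(P[0]-P[1]))
print('top z', tri([(w,f(210.5,188)),(b,(248+(600-400)/5,135+207/5))]))
```

```text
[0.4397908  0.19406739 0.057     ] lug 1.417069213275408 expected 1.4051853071795861 sep 0.04512136599793169
top z [0.44061002 0.19400255 0.05539649]
```

The angle matches (1.417 against 1.405 rad expected), so there is no back-spin. The measured top height is about 55 mm, against about 57 mm expected. Handing in.

```bash
python3 -c "
from h import *
print(arm.finish_job())"
```

```text
the job is handed in; nothing more can be done
None
```

I put the right-hand thick ring gauge on the stud, pips up, and screwed it down a quarter turn past first contact with the collar. I then let go and handed the job in. The clock read about 20 s of the 70 s allowed.

- **Screwing down:** I set the ring down at the recommended angle and turned it clockwise along the thread lead. Resistance rose from about -1.5 N to +2.0 N at a yaw of about 0.6, which matches the collar's 3.3 N. I stopped 1.57 rad further on, judging the contact point good to about 0.1 rad.
- **At the end of the turn:** the force on the tool was 6.2 N up. Adding the ring's weight, that is about 7.4 N on the spring against about 6.9 N expected. I eased up about 1 mm so the thread took the load, then opened the jaws and lifted clear.
- **Last checks:** the lugs stand at 1.417 rad against 1.405 expected, so the ring did not turn back. The ring sits level with the stud inside its bore, and the tool force was near zero. The spring should be compressed about 5 mm.
- **Disagreements:**
  - The wrist and side cameras differed by 1–2 mm on the stud and ring positions. I corrected for this during the set-down, where side forces stayed at about 5 N or less.
  - The ring's top measured about 55 mm high against about 57 mm expected, which is within calibration.
  - In the pictures some cables overlap the plate and collar. I felt no contact with them and did not check them any further.

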